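# Unpack the X-ray head's aiming cone and turn it home on its keys

## Robot

A 7-joint arm with a two-finger parallel gripper is mounted at the origin on the work surface. World frame = base frame: x ahead of the robot, y to its left, z up, the work surface at z = 0. Lengths are in m, angles in degrees, forces in N, time in s.
With the tool pointing down it reaches from about 0.425 to 0.875 m from the base axis. Payload 8.4 kg.
Tool frame: the origin (TCP) lies midway between the tips of the shut fingers; the grasp point (between the pads) lies 19 mm behind it; z points along the fingers, x is the direction in which the jaws open and shut, and the axes are right-handed (so a half turn about z gives the same grasp; the last joint's range is limited). The gripper opens to 85 mm and grips with 20 to 120 N. Pads are 22 mm wide; open, the fingers measure 114 mm over their backs; the gripper's body (76 mm by 85 mm) begins 54 mm behind the grasp point. The pads swing forward as they close: fully open they stand 13 mm farther back than shut.
Start: joints at [-81.83, 19.091, 2.286, 83.961, -0.768, 76.965, -3.352], TCP at [0.156, 0.631, 0.231] pointing down, gripper open.
Joint ranges: [-147.57, 147.57], [-21.85, 119.76], [-74.77, 79.35], [14.55, 137.4], [-85.83, 265.84], [4.83, 119.75], [-152.11, 152.11]. Speed limits (degrees/s): [127.2, 127.2, 159.86, 159.86, 180, 180, 180].

## Interface

Orientations are given as a 3x3 rotation matrix whose columns are the frame's x, y, z axes.
In Python, from workcell import r gives the robot as it stands. Calls block until the motion is done:
- r.move_pose(position, orientation): joint-space move of the TCP to a pose.
- r.move_l(position, ori=None, speed=0.15): straight line of the TCP; ori=None keeps the orientation; speed is the mean speed in m/s.
- r.movej(angles): joint-space move.
- r.command_gripper(opening, grip_force=None): finger opening in m; grip_force is the grip in N (None keeps the last); returns when the fingers have stopped.
- r.pause(seconds).
- r.ik(position, orientation): joint angles nearest the present ones, or None.
- r.get_obs(): the state.
- r.read_camera(name): name is "side" or "top"; returns a dict with "frame" (400x640x3 uint8, red, green, blue), "K" (3x3 intrinsics, pixels), "rvec" (rotation vector, rad) and "tvec" (3), from world to camera coordinates, as OpenCV has them. Camera axes: x right, y down, z forward; pixel columns grow to the right and rows downward; lengths in m; the calibration is good to about 2 mm. A picture is of the moment at which its call begins. There is no depth.
A pose or a line that the arm cannot do raises r.PlanningError and nothing moves.
- r.job_done(): hands the job in, once; it reports no verdict.
The state is a dict: "time": time; "qpos": joint angles; "qvel": joint speeds; "joint_efforts": joint torques, N m; "tcp_pos": TCP position; "ee_rot": TCP orientation; "wrist_force": force on the tool from outside, world axes, zero at the start; "torque": the same for the moment, N m; "opening": finger opening in m.
Only numpy, scipy, OpenCV 4.12 (cv2) and the standard library are available. Lean on these libraries where they do the work, as an engineer would, in place of code of your own. Each camera call takes 0.05 s, during which the arm holds its last target. There are 200 camera calls.

## Task

Get the X-ray head ready for use: lift the clear cap off the aiming cone and stand it upright in the empty half of the basket, then draw the grey transport plug out of the cone's mouth and stand it upright beside the cap. The cone is only perched on the keys of the port: then turn it slowly by a wing, pressing if need be, until it drops onto the keys and sits fully home, and leave everything else where it is.

Things in the scene. Friction and masses are not known exactly. Their poses are not given: they have to be found in the camera images.
- head: Portable X-ray head, fixed: a white block lying on its back in a grey cradle (170 x 220 mm foot, block's top 92 mm over the table), its port upwards. Origin on the port's axis at table height, z up. A round white collar of radius 46 on top carries an upright aluminium spigot with four keys (see seat).
- seat (a point): Centre of the collar's upper face, 102 mm over the table, where the cone's underside rests when home; axes as the head's. From here the spigot (radius 22) rises 30 mm; round its foot four equal keys, 10 mm wide, out to radius 28, 14 mm tall, along +x, +y, -x and -y.
- cone: Aiming cone, loose, white, 0.25 to 0.5 kg. Origin at the centre of its underside, z up. Its lowest 12 mm is a ring (bore radius 23.5, outer 34) with four slots 15 mm wide along its +x, +y, -x, -y. Starts perched on the keys, 14 mm too high. It drops under its own weight when its yaw differs from the head's by a multiple of 90 degrees, within about 3; starts 25 to 65 off. Turn it either way.
- cone_mouth (a point): Centre of the cone's open upper rim, 68 mm over its underside. Above the ring the cone is a plain tube, outer radius 34, inner 30.
- wing_a (a point): Middle of the wing on the cone's +x side, 60 mm from its axis and 34 mm over its underside. Each wing is an upright flat radial block 12 mm thick, from the tube out to radius 78, 20 to 48 mm above the cone's underside. Pushed sideways here, the cone turns with a few newtons.
- wing_b (a point): The same point of the equal wing on the cone's -x side.
- plug: Grey transport plug, loose, 120 g, starts in the cone's mouth under the cap. Origin at the centre of its underside, z up: body of radius 27 for 20 mm (2.5 mm play in the mouth), then a flange of radius 34, 4 mm thick, that lies on the rim, then a round grip knob of diameter 18 from 24 to 50 mm. It stands on its flat underside.
- cap: Clear plastic cap, loose, 70 g, starts over the plug and the cone's mouth. Origin at the centre of its lower edge, z up: outer radius 40, roof at 49 mm, then a round grip knob of diameter 18 from 49 to 75 mm. It rests on the plug's flange, its skirt reaching 14 mm down outside the cone (2.5 mm play), and must be raised 60 mm to clear the plug and cone. It can stand on its lower edge.
- basket: Grey perforated basket, fixed, 190 (x) x 260 (y) x 50 mm tall, walls and floor 4 mm, a wall as high as the rim across its middle (along its x). Origin under its centre, z up. The half towards its -y holds a bottle and a tape roll, the half towards its +y is empty.
- free_half (a point): Centre of the floor of the basket's empty half, 4 mm over the table, axes as the basket's; free inside 182 mm (x) by 124 mm (y).
- cleaner: Clear bottle with a white top, radius 27, 140 mm tall, standing in the basket's full half. Origin under its centre. Leave alone.
- tape: Roll of paper tape, outer radius 38, 22 mm tall, lying in the basket's full half. Origin under its centre. Leave alone.
- water: Clear water bottle, radius 30, 190 mm tall, standing by the head on the side away from the robot. Origin under its centre. Leave alone.
- brick: Black power brick, 50 x 110 x 32 mm, lying before the head. Origin under its centre. Leave alone.
- holder_a: White sensor holder lying flat between the head and the basket: ring of radius 30 about its origin and a bar to a blue block at x = 80 mm, 12 mm tall. Leave alone.
- holder_b: A second such sensor holder, lying farther back. Leave alone.
- shield: Amber disc, radius 62, 6 mm thick, lying before the basket. Origin under its centre. Leave alone.
- pot: Open clear pot, radius 40, 70 mm tall, standing behind the basket. Origin under its centre. Leave alone.
Mind the look-alikes: they are no part of the job. What is shaped like the cap but orange or red is not meant. Leave any green look-alike of the cone alone.

How it is judged (in metres and radians):
On the way, in this order (a step that is already met when the one before it is completed fails the run):
1. the cap stands in the basket's empty half (x of cap in the frame of free_half between -0.07 and 0.07 m and y of cap in the frame of free_half between -0.045 and 0.045 m and z of cap in the frame of free_half below 0.008 m and angle between cap's own z axis and vertical below 0.15 rad), for 0.2 s.
2. the plug stands there too (x of plug in the frame of free_half between -0.07 and 0.07 m and y of plug in the frame of free_half between -0.045 and 0.045 m and z of plug in the frame of free_half below 0.008 m and angle between plug's own z axis and vertical below 0.15 rad), for 0.2 s.
3. the cone has dropped home on its keys (z of cone in the frame of seat below 0.003 m and horizontal distance between cone and seat below 0.004 m and angle between cone's own z axis and vertical below 0.05 rad), for 0.2 s.
At the end, for the whole second after the job is handed in: Cap and plug each stand on the floor of the basket's empty half (origin within 70 mm along and 45 mm across of its centre, under 8 mm above the floor, tilted under 0.15 rad); the cone's underside is within 3 mm of the seat, within 4 mm of the port's axis and tilted under 0.05 rad; all three at rest (all of step 1 and all of step 2 and all of step 3 and linear speed of each of cap, plug, cone below 0.02 m/s); the robot touches nothing.
It fails at once if any of the bystanders (bottles, tape, brick, holders, disc, pot) is moved by more than 40 mm (distance of any of cleaner, tape, water, brick, holder_a, holder_b, shield, pot from where it was at the start of the episode above 0.04 m).
It also fails if it takes over 64 s, if anything falls off the work surface, if the arm or the gripper's body presses on something with over 40 N, if the wrist force passes 120 N, or if a joint passes its speed limit or range.

## Working session

There is one attempt and no reset: what is moved stays moved. The work goes in short steps, each a Python script; the robot and the scene stay as the last script left them, time stands still between calls to the robot, and variables do not carry over. Pictures are saved under pics/ and viewed, about 8 in all and at most 12, crops included, and the job is handed in when it is done.

```bash
ls; mkdir -p pics; python3 - <<'E'
from workcell import r
import cv2,numpy as np
for n in("top","side"):
    c=r.read_camera(n); cv2.imwrite(f"pics/{n}0.png",cv2.cvtColor(c["frame"],cv2.COLOR_RGB2BGR))
    R=cv2.Rodrigues(np.array(c["rvec"]))[0]; print(n,c["K"],-R.T@np.array(c["tvec"]).ravel(),R)
o=r.get_obs();print(o["time"],o["tcp_pos"],o["ee_rot"],o["wrist_force"])
E
```

```text
pics
top [[436.01436904   0.         324.62956808]
 [  0.         436.01436904 199.19282259]
 [  0.           0.           1.        ]] [ 0.27852813 -0.00915571  1.25651281] [[-9.75933228e-03 -9.99952038e-01 -8.23045606e-04]
 [-9.85103681e-01  9.75572622e-03 -1.71684490e-01]
 [ 1.71684285e-01 -8.64740727e-04 -9.85151642e-01]]
side [[471.89906062   0.         318.75536026]
 [  0.         471.89906062 196.64962944]
 [  0.           0.           1.        ]] [ 0.19558836 -0.9747664   0.96035065] [[ 0.95481897 -0.29648568 -0.02041992]
 [-0.20716252 -0.61474276 -0.7610355 ]
 [ 0.21308313  0.73088137 -0.64838877]]
0.1 [0.15557976 0.63069258 0.230515  ] [[ 2.39484902e-01  9.70900054e-01 -2.57968348e-04]
 [ 9.70899042e-01 -2.39485025e-01 -1.40457762e-03]
 [-1.42548405e-03  8.59139119e-05 -9.99998980e-01]] [ 0.04874631  0.29156467 -0.89678963]
```

View pics/top0.png

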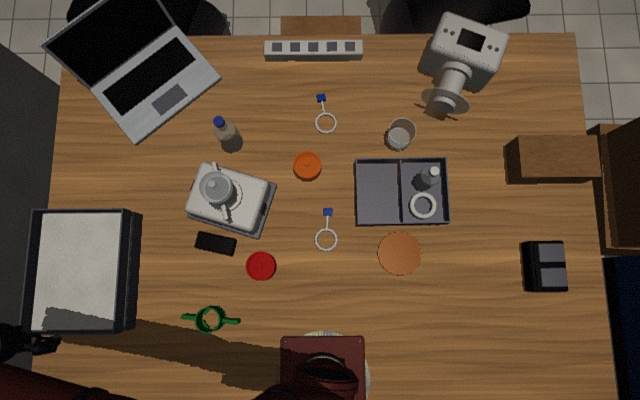

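View pics/side0.png

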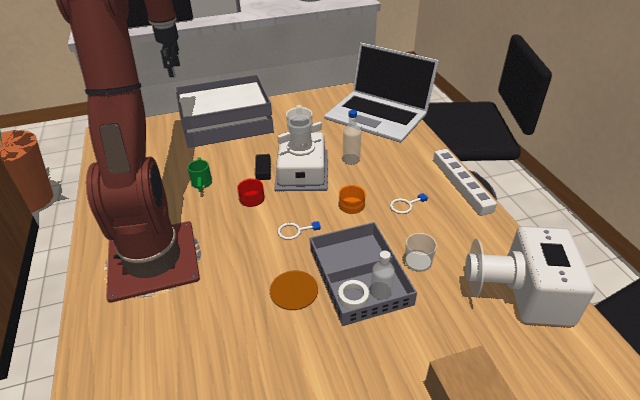

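The top view shows the head at (231,198) with the clear-capped white cone at about (217,188). The basket is at (402,191), its empty half on the left at (378,192). The look-alikes are an orange cap at (307,165), a red cap at (261,266) and a green cone at (210,319). The one meant is the clear cap on the white cone on the head, which I'll confirm in an enlarged crop.

```bash
python3 - <<'E'
import cv2,numpy as np
a=cv2.imread("pics/top0.png")[150:250,175:285]; b=cv2.imread("pics/side0.png")[95:195,265:375]
f=lambda x:cv2.resize(x,None,fx=5,fy=5,interpolation=cv2.INTER_CUBIC)
A=f(a);B=f(b)
cv2.imwrite("pics/c1.png",np.vstack([A])); cv2.imwrite("pics/c2.png",B)
c=cv2.imread("pics/top0.png")[145:240,345:460];cv2.imwrite("pics/c3.png",f(c))
E
```

```text
(no output)
```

View pics/c1.png

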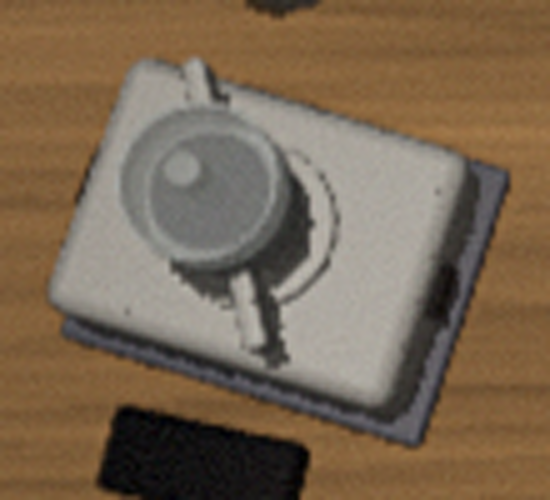

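View pics/c2.png

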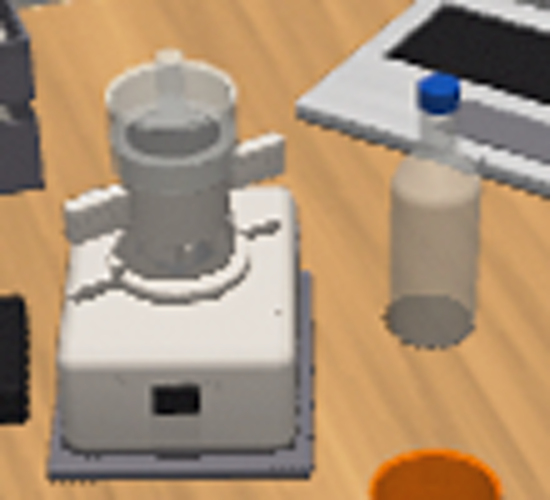

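View pics/c3.png

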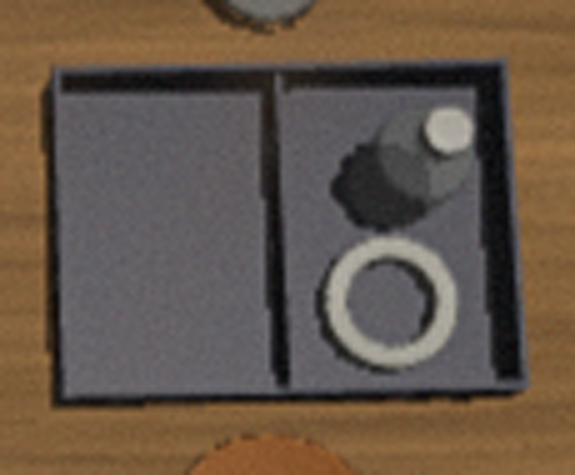

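The crops confirm it. The clear cap's knob top is at top (211,183) and side (298.5,106), on the white cone, and the wings tip out at top (214,162) and (226,220). The basket half to the left is empty. Next I'll work out the positions.

```bash
cat > h.py <<'E'
from workcell import r
import cv2,numpy as np
C={}
def cam(n):
    if n not in C: C[n]=r.read_camera(n)
    c=C[n]; R=cv2.Rodrigues(np.array(c["rvec"]))[0]; return np.array(c["K"]),R,np.array(c["tvec"]).ravel()
def ray(n,p):
    K,R,t=cam(n); d=R.T@np.linalg.solve(K,[p[0],p[1],1]); return -R.T@t,d
def bp(n,p,z):
    o,d=ray(n,p); return (o+d*(z-o[2])/d[2]).round(4)
def proj(n,P):
    K,R,t=cam(n); return cv2.projectPoints(np.float64(P).reshape(-1,1,3),R,t,K,None)[0].reshape(-1,2)
def tri(pa,pb):
    a,d=ray("top",pa); b,e=ray("side",pb)
    s=np.linalg.lstsq(np.c_[d,-e],b-a,rcond=None)[0]; P,Q=a+d*s[0],b+e*s[1]; return ((P+Q)/2).round(4),np.linalg.norm(P-Q).round(4)
def rot(deg):  # tool down, jaw x axis at deg from world x
    c,s=np.cos(np.radians(deg)),np.sin(np.radians(deg)); return np.array([[c,s,0],[s,-c,0],[0,0,-1.]])
def crop(n,x0,y0,w,h,f,name):
    im=r.read_camera(n)["frame"][y0:y0+h,x0:x0+w]
    cv2.imwrite(name,cv2.cvtColor(cv2.resize(im,None,fx=f,fy=f,interpolation=cv2.INTER_CUBIC),cv2.COLOR_RGB2BGR))
E
python3 - <<'E'
from h import *
t=lambda x,y:(175+x/5-.4,150+y/5-.4); s=lambda x,y:(265+x/5-.4,95+y/5-.4); b=lambda x,y:(345+x/5-.4,145+y/5-.4)
print("knob",bp("top",t(182,168),.245),bp("side",s(169,55),.245),tri(t(182,168),s(169,55)))
A,B=bp("top",t(195,60),.164),bp("top",t(258,350),.164)
print("wings",A,B,(A+B)/2,np.linalg.norm(A-B),np.degrees(np.arctan2(*(A-B)[[1,0]])))
A2,B2=bp("side",s(66,222),.150),bp("side",s(284,154),.150);print("wing side",A2,B2,(A2+B2)/2,np.degrees(np.arctan2(*(B2-A2)[[1,0]])))
F=[bp("top",t(*p),z) for p,z in(((510,175),0.01),((420,445),.01),((62,335),.01))]
print("foot",F,np.linalg.norm(F[0]-F[1]),np.linalg.norm(F[1]-F[2]),[np.degrees(np.arctan2(*(F[i]-F[i+1])[[1,0]])) for i in(0,1)],(F[0]+F[2])/2)
R=[bp("top",b(*p),.05) for p in((53,65),(506,62),(526,388),(57,403))]
print("rim",R,np.mean(R,0),[np.degrees(np.arctan2(*(R[i]-R[j])[[1,0]])) for i,j in((0,1),(3,2),(0,3),(1,2))])
print("pot",bp("top",(401,127),.07))
E
```

```text
knob [0.496  0.2589 0.245 ] [0.4983 0.2572 0.245 ] (array([0.4975, 0.2591, 0.2438]), np.float64(0.0025))
wings [0.5703 0.2757 0.164 ] [0.4191 0.2388 0.164 ] [0.4947  0.25725 0.164  ] 0.1556375597341465 13.714811891878444
wing side [0.4232 0.2426 0.15  ] [0.5748 0.2736 0.15  ] [0.499  0.2581 0.15  ] 11.556832910691146
foot [array([0.5404, 0.1295, 0.01  ]), array([0.3833, 0.1795, 0.01  ]), array([0.4488, 0.387 , 0.01  ])] 0.16486482341603378 0.21759250906223773 [np.float64(-17.654640202752443), np.float64(-107.5189606261437)] [0.4946  0.25825 0.01   ]
rim [array([ 0.6085, -0.0987,  0.05  ]), array([ 0.6077, -0.3575,  0.05  ]), array([ 0.4204, -0.3579,  0.05  ]), array([ 0.4145, -0.0967,  0.05  ])] [ 0.512775 -0.2277    0.05    ] [np.float64(89.82288841725392), np.float64(91.29398018467771), np.float64(-0.5906572146466714), np.float64(0.12236132922109275)]
pot [ 0.6915 -0.2294  0.07  ]
```

The measurements agree: axis (0.4965, 0.258), cone yaw about 12.7°, head about -17.5°, so it needs about -30°. The basket's free half is at (0.514, -0.164). Moving the cap now.

```bash
cat > a.py <<'E'
from h import *
R=rot(90); p=r.get_obs()
def st(m): o=r.get_obs(); print(m,round(o["time"],2),np.round(o["tcp_pos"],4),np.round(o["wrist_force"],1),round(o["opening"],4))
E
python3 - <<'E'
from a import *
print(r.ik([.4965,.258,.33],R), r.ik([.557,-.164,.06],R))
r.move_l([.156,.631,.33],speed=.3)
r.move_pose([.4965,.258,.32],R)
r.command_gripper(.04,30)
st("above")
r.move_l([.4965,.258,.224],speed=.1); st("down")
r.command_gripper(0.0,30); st("grip")
r.move_l([.4965,.258,.325],speed=.12); st("up")
crop("side",215,45,150,150,4,"pics/s1.png")
E
```

```text
[-51.16583143   6.30744008  21.22262742  88.56892461  -2.28612939
  85.5518213   60.11706827] [-22.45542492  24.26359516  42.40582846 106.19902487 -19.31186552
  56.92653833 118.15264354]
above 3.02 [0.4965 0.2581 0.32  ] [ 0.6 -0.3 -0.4] 0.0399
down 4.12 [0.4969 0.2582 0.2247] [-0.6 -0.4  0.4] 0.04
grip 4.45 [0.4968 0.2583 0.2246] [-0.3  0.1  2.7] 0.0169
up 5.44 [0.4962 0.2578 0.3241] [ 0.4  0.4 -0.3] 0.0166
```

View pics/s1.png

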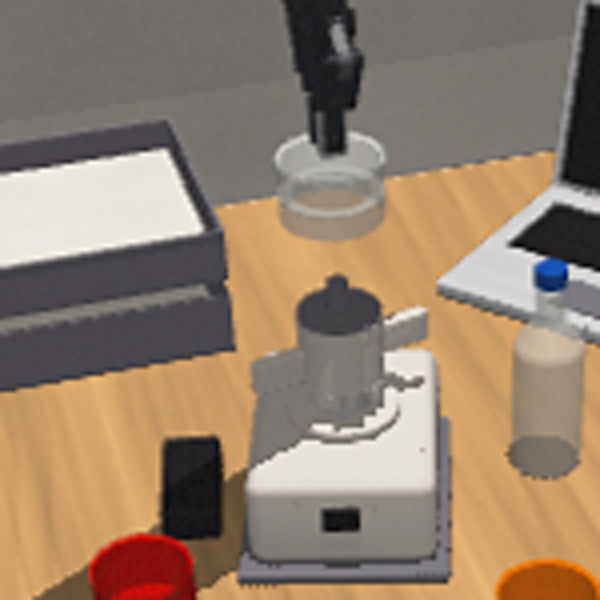

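The cap is held level, and the plug stays in the cone with its knob at side (299,114). Placing the cap.

```bash
python3 - <<'E'
from a import *
print("plug knob",bp("side",(299,114.2),.214))
X=.558
r.move_l([X,-.164,.30],ori=R,speed=.25)
r.move_l([X,-.164,.075],speed=.15); st("low")
r.move_l([X,-.164,.0585],speed=.04); st("touch")
r.command_gripper(.035); st("open")
r.move_l([X,-.164,.16],speed=.15)
r.move_l([.4965,.258,.29],ori=R,speed=.28); st("back")
crop("top",345,100,120,140,4,"pics/t2.png")
r.move_l([.4965,.258,.194],speed=.12); st("down")
r.command_gripper(0.0,30); st("grip")
r.move_l([.4965,.258,.25],speed=.08); st("up")
crop("side",215,45,150,150,4,"pics/s2.png")
a=cv2.imread("pics/t2.png");b=cv2.imread("pics/s2.png")[:560,:320+0]
cv2.imwrite("pics/m2.png",np.hstack([a[:560],cv2.imread("pics/s2.png")[:560,150:450]]))
E
```

```text
plug knob [0.4992 0.2591 0.214 ]
low 9.05 [ 0.5586 -0.1641  0.0758] [-0.4  0.2 -0.4] 0.017
touch 9.62 [ 0.5578 -0.1636  0.0585] [-1.6  1.6  6.4] 0.017
open 9.93 [ 0.5579 -0.1641  0.0582] [ 0.4 -0.4  0.2] 0.0352
back 12.5 [0.4969 0.2564 0.2897] [-0.3 -0.8 -0.3] 0.0347
down 13.5 [0.497  0.2582 0.1948] [ 0.2 -0.   0.5] 0.0347
grip 13.79 [0.4969 0.2584 0.1949] [0.7 0.6 5.5] 0.017
up 14.64 [0.4962 0.2579 0.2496] [-0.7  0.7 -1.1] 0.0168
```

View pics/m2.png

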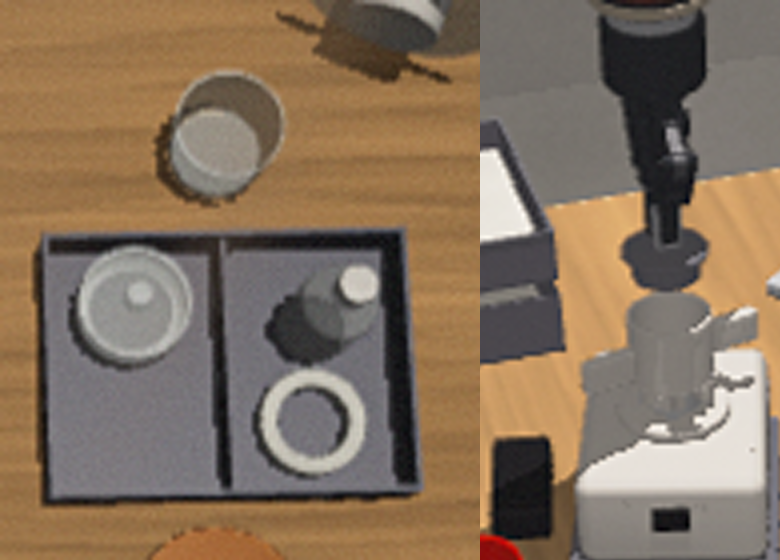

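The cap stands in the empty half with its knob at about (380,173), and the plug is out of the cone and level. Placing the plug.

```bash
python3 - <<'E'
from a import *
print("cap",bp("top",(380-.4,173-.4),.079))
X=.466
r.move_l([.4965,.258,.28],speed=.15)
r.move_l([X,-.164,.24],ori=R,speed=.25)
r.move_l([X,-.164,.055],speed=.15); st("low")
r.move_l([X,-.164,.0352],speed=.04); st("touch")
r.command_gripper(.035); st("open")
r.move_l([X,-.164,.16],speed=.15)
r.move_l([.45,.1,.25],ori=R,speed=.28); st("back")
a=cv2.cvtColor(r.read_camera("top")["frame"],cv2.COLOR_RGB2BGR)
cv2.imwrite("pics/m3.png",np.hstack([cv2.resize(x,None,fx=3.4,fy=3.4,interpolation=cv2.INTER_CUBIC) for x in(a[140:250,175:285],a[140:250,345:465])]))
E
```

```text
cap [ 0.557  -0.1632  0.079 ]
low 18.32 [ 0.4666 -0.1641  0.0557] [-0.   0.3 -1.1] 0.0165
touch 18.97 [ 0.4656 -0.1638  0.035 ] [-2.4  1.5  5.8] 0.0165
open 19.28 [ 0.466  -0.1641  0.0351] [-0.2  0.2 -0. ] 0.0352
back 21.42 [0.4499 0.0984 0.2493] [-0.1  0.4 -0.5] 0.0351
```

View pics/m3.png

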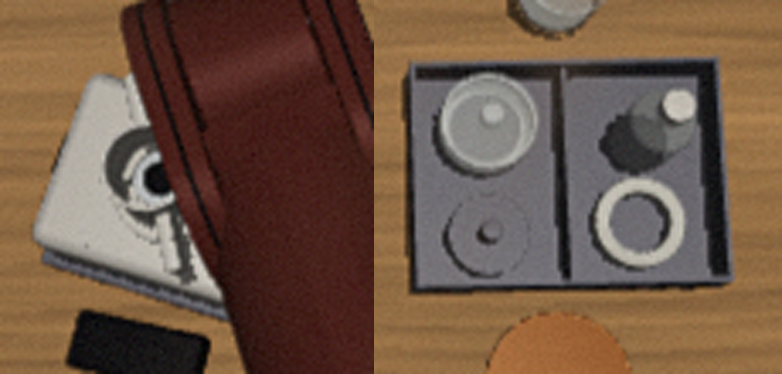

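Both are standing in the empty half, with the cap at crop (490,122) and the plug at (487,235). Next I'll straddle wing B and turn the cone clockwise, watching the force for the keys engaging.

```bash
cat > turn.py <<'E'
from a import *
AX=np.array([.4965,.258]); RR=.062
def pose(a,z):
    t=np.radians(a); return [*(AX+RR*np.array([np.cos(t),np.sin(t)])),z],rot(a-90)
E
python3 - <<'E'
from turn import *
a0=192.7
p,o=pose(a0,.25); r.move_pose(p,o); r.command_gripper(.028,20); st("above")
r.move_l(pose(a0,.142)[0],speed=.1); st("down")
r.command_gripper(.018); st("close")
for d in np.arange(2,41,2):
    p,o=pose(a0-d,.142); r.move_l(p,ori=o,speed=.03)
    s=r.get_obs(); t=np.radians(a0-d); f=np.array(s["wrist_force"]); ft=f[:2]@[-np.sin(t),np.cos(t)]
    print(d,round(s["time"],1),round(ft,1),round(f[2],1))
    if abs(ft)>12: break
crop("side",240,70,110,110,5,"pics/s4.png")
E
```

```text
above 22.34 [0.4365 0.2433 0.2502] [0.1 0.5 0.4] 0.0275
down 23.57 [0.4364 0.2446 0.1426] [ 0.8  0.  -0. ] 0.0282
close 23.83 [0.4362 0.2445 0.1423] [ 1.  -0.5 -0.5] 0.0178
2 24.1 -0.9 0.4
4 24.3 0.7 -0.4
6 24.6 0.5 0.4
8 24.8 0.8 0.1
10 25.1 -0.9 -0.0
12 25.3 -0.0 -0.3
14 25.6 -0.1 0.1
16 25.8 0.1 -0.3
18 26.1 0.9 0.2
20 26.3 -0.1 -0.4
22 26.6 0.1 0.2
24 26.8 -0.3 1.2
26 27.1 0.0 -0.2
28 27.3 -1.7 -1.3
30 27.6 0.7 0.4
32 27.8 -0.3 -1.2
34 28.1 0.1 0.4
36 28.3 0.1 0.2
38 28.6 0.0 -0.6
40 28.8 6.3 2.7
```

View pics/s4.png

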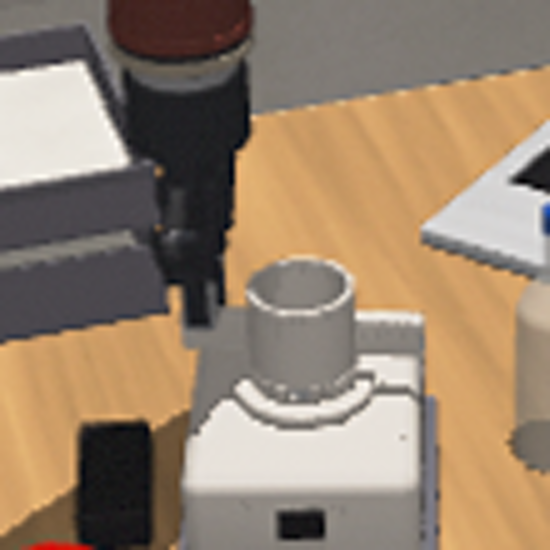

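The rim's centre is at side (299.6,126). I'll compare that with the projections for home (0.170) and perched (0.184), then back off and look from the top too.

```bash
python3 - <<'E'
from turn import *
print(proj("side",[[.4965,.258,z] for z in(.170,.184)]))
o=r.get_obs(); z=.142
p,oo=pose(192.7-37,z); r.move_l(p,ori=oo,speed=.03)
r.command_gripper(.03); st("open")
r.move_l(pose(192.7-37,.25)[0],speed=.12)
r.move_l([.40,.05,.28],speed=.25)
st("clear")
crop("side",240,70,110,110,5,"pics/s5.png"); crop("top",175,140,110,110,5,"pics/t5.png")
cv2.imwrite("pics/m5.png",cv2.resize(np.hstack([cv2.imread("pics/s5.png"),cv2.imread("pics/t5.png")])[:500],None,fx=.72,fy=.72,interpolation=cv2.INTER_AREA))
E
```

```text
[[298.94064758 126.80692655]
 [298.72629797 122.9514062 ]]
open 29.47 [0.4401 0.2837 0.142 ] [-0.1  0.5 -1.2] 0.0296
clear 31.62 [0.4    0.0513 0.2797] [-0.9  0.2 -0.4] 0.0297
```

View pics/m5.png

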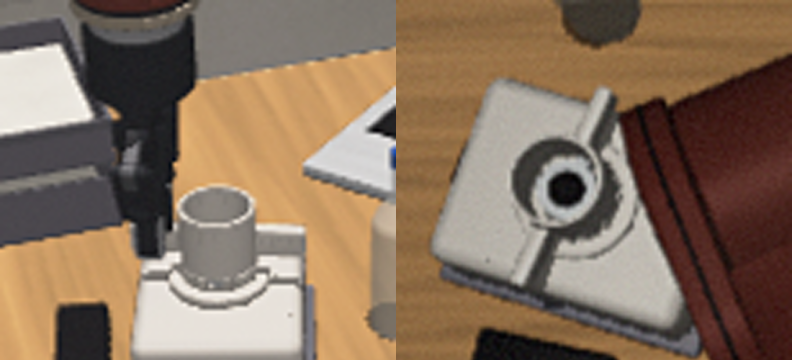

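The rim sits about 0.6 px from the home prediction, where perched would be 3.2 px off, and the wings line up with the head, so it has dropped. To be sure it's fully home, I'll touch the rim lightly on two opposite sides with shut fingers and read the heights.

```bash
python3 - <<'E'
from turn import *
r.command_gripper(0.0,20); o=rot(72)
for a in(252,72):
    t=np.radians(a); q=AX+.032*np.array([np.cos(t),np.sin(t)])
    r.move_l([*q,.21],ori=o,speed=.25); r.move_l([*q,.180],speed=.06); r.pause(.2)
    f0=r.get_obs()["wrist_force"][2]
    for z in np.arange(.178,.1629,-.001):
        r.move_l([*q,z],speed=.02); s=r.get_obs(); f=s["wrist_force"][2]-f0
        if f>7: break
    print(a,round(z,4),round(s["tcp_pos"][2],4),round(f,1),round(s["time"],1))
    r.move_l([*q,.21],speed=.1)
r.move_l([.40,.05,.30],speed=.25); st("clear")
b=r.read_camera("top")["frame"]; cv2.imwrite("pics/t6.png",cv2.cvtColor(b,cv2.COLOR_RGB2BGR))
E
```

```text
252 0.169 0.17 10.6 36.5
72 0.169 0.17 7.9 40.8
clear 42.6 [0.4    0.0509 0.2994] [ 0.6 -0.1  0.8] 0.0001
```

View pics/t6.png

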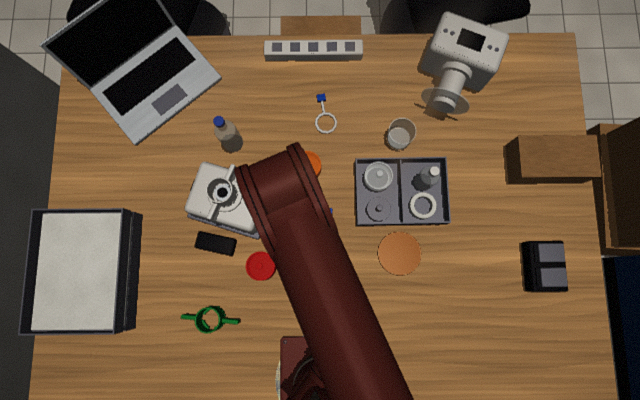

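The rim is at 0.170 m on both sides, so the cone is fully home and level. Cap (378,177) and plug (379,208) are standing, and the visible bystanders haven't moved. Handing in.

```bash
python3 -c "
from workcell import r
r.pause(.2); r.job_done(); print(r.get_obs()['time'])"
```

```text
the job is handed in; nothing more can be done
the job is handed in; nothing more can be done
```

The X-ray head is ready, and I handed the job in at about 43 s of the 64 s allowed. I lifted the clear cap and then the grey plug out and stood both in the basket's empty half. I then turned the cone by a wing, commanding about 40° clockwise, until it dropped onto the keys.

**Last checks:**
- **Cone:** it is home and level. The rim measured 0.170 m high on two opposite sides when touched with 8–11 N, which is the expected height. In the side image the rim was about 0.6 px from the home prediction; still perched, it would have been about 3 px off.
- **Cap and plug:** both are upright. The cap is about 43 mm from the centre of the empty half, and I set the plug down about 48 mm the other way; the limit is 70 mm.
- **Bystanders:** everything visible in the last top picture is where it started. The arm hid the holder between the head and the basket in that picture, but the gripper stayed well above it throughout.

No check failed. The cone turned about 10° further than the 30° I had estimated before I felt resistance. I put that down to slack around the wing and the keys, plus error in the measured angle, but didn't check it separately.

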